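# Unlock the labeller's guard and hold it at the threading mark

## Robot

A 6-joint arm with a two-finger parallel gripper is mounted at the origin on a cart in front of the work surface, level with it; the furniture and walls round the work are solid. World frame = base frame: x ahead of the robot, y to its left, z up, the work surface at z = 0. Lengths are in m, angles in rad, forces in N, time in s.
With the tool pointing down it reaches from about 0.35 to 0.725 m from the base axis. Payload 4.3 kg.
Tool frame: the origin (TCP) lies between the finger pads; the fingertips stand 8 mm ahead of it and the grasp point (between the pads) lies 11 mm behind it; z points along the fingers, y is the line along which they close (so a half turn about z gives the same grasp; the last joint's range is limited). The gripper opens to 85 mm and grips with 20 to 120 N. Pads are 22 mm wide; open, the fingers measure 114 mm over their backs; the gripper's body (76 mm by 85 mm) begins 54 mm behind the grasp point. The pads swing forward as they close: fully open they stand 13 mm farther back than shut.
Start: joints at [1.051, 0.377, 0.081, 1.274, 0, 1.46], TCP at [0.229, 0.527, 0.239] pointing down, gripper open.
Joint ranges: [-2.72, 2.72], [-0.84, 1.66], [-1.02, 1.22], [-1.77, 2.12], [-1.37, 1.28], [-3.14, 3.14]. Speed limits (rad/s): [2.57, 2.57, 3.14, 3.14, 3.14, 3.14].

## Interface

Orientations are given as a rotation vector (axis times angle).
In Python, from workcell import * gives the robot as it stands.
- The arm moves only by the tool drive_tool, never from a script. Its argument "targets" is a list of rows, each a list of 7 numbers: the shift along the tool's x, y, z in units of 60 mm (1.0 is 60 mm), then the turn, a rotation vector about the tool's x, y, z in units of 0.1 rad (1.0 is 0.1 rad), then the closure, from 0 (fully open) to 1 (shut). In form: [[tx, ty, tz, rx, ry, rz, hand], ...]. A call has 1 to 20 rows; each row shifts and turns the commanded pose from where the row before left it, along the tool's axes as they then stand; what a row does not reach is not made up. A row lasts 1/8 s, in which the tool goes at most 62.5 mm and 10.7 degrees, less where a joint would pass 70% of its speed; a pose out of reach is approached as far as the arm can. A call with a number of a shift or a turn outside -1 to 1 is refused whole. A call with a gripper value outside its range is refused whole. The fingers move at their own pace and stop on an object; the grip force is fixed at half the most. Time passes only in rows, so rows that do not move let the fingers close. It gives the time, the measured TCP pose, the force, the opening and the grip force at its end, in the units of the state.
- get_state(): the state, without advancing time (a new reading comes with each control period).
- snapshot(name): name is "scene" or "side" or "wrist"; returns (picture, depth): 384x512x3 uint8, blue, green, red; 384x512 float32, m along the optical axis (not along the pixel's ray), 0 where there is no reading.
- camera_info(name): a dict with "fovy" (degrees; the focal length in pixels is half the picture's height over the tangent of half this angle, whatever the lens; pixels are square), "cx", "cy" (the principal point, pixels), "origin" and "orientation" of the camera in the world; the wrist camera has in their place "hand_eye" (4x4, takes a point from camera to tool coordinates, whose origin is the TCP and whose axes are the flange's). Camera axes: x right, y down, z forward; pixel columns grow to the right and rows downward; lengths in m; the calibration is good to about 2 mm. A picture is of the moment at which its call begins: read the wrist's pose just before it. camera_info takes no time and is no camera call.
- close_job(): hands the job in; it is judged then, once.
The state is a dict: "time_s": time; "q": joint angles; "joint_velocities": joint speeds; "tau": joint torques, N m; "ee_pos": TCP position; "ee_rot": TCP orientation; "wrist_force": force on the tool from outside, world axes, zero at the start; "moment": the same for the moment, N m; "width": finger opening in m; "grasp_force": force on a finger pad.
Only numpy, scipy, OpenCV 4.12 (cv2) and the standard library are available. Lean on these libraries where they do the work, as an engineer would, in place of code of your own. Each camera call takes 0.05 s, during which the arm holds its last target. There are 200 camera calls.

## Task

The bottle labeller needs its guard held open so that fresh labels can be threaded: pull the red locking pin straight out of the front of the machine and lay it in the steel dish, with the guard still shut. Then raise the clear guard by its black bar handle until the red pointer on its side stands at the green mark on the quadrant, and finish there still holding the handle: the guard has no stay and falls if let go. Never let the guard drop, do not shift the green mark, and leave the labelled bottle and tape by the dish as they stand.

Things in the scene. Friction and masses are not known exactly. Their poses are not given: they have to be found in the camera images.
- labeller: white bottle labelling machine fixed on the table, 240 mm deep (x), 260 mm wide (y), 170 mm high at its back; a label roll above the back reaches 282 mm. Origin on the table under its middle; x points from its front to its back, y to its left, z up. Front wall at x = -110 mm. Its place and yaw vary.
- hinge (a point): middle of the guard's hinge line, which runs along the machine's y axis at its back, 170 mm above the table (machine x = +100 mm). Axes as the machine's. The shut guard slopes down to the front: the handle bar starts 0.278 rad below the level through the hinge, towards -x, and circles up about this line.
- guard (a joint): opening angle of the clear, aluminium-framed guard about its hinge in rad: 0 shut, growing as its front edge swings up (to 1.5). It weighs 0.5 to 0.9 kg and always falls shut when let go; lifting by the handle takes about 2 to 6 N.
- guard_handle (a point): middle of the guard's black round bar: 12 mm thick, 94 mm free length along machine y, a leg at each end, 278 mm from the hinge line. Shut: 94 mm above the table, 57 mm before the front wall, 125 mm to the right of the pin. Grip from above, fingers closing along machine x, opened at most 50 mm (rear finger goes between bar and wall). The bar can turn between fingers. Axes turn with the guard.
- guard_pointer (a point): tip of the guard's small red pointer, at the machine's left (+y) side over the quadrant, 130 mm from the hinge line; it moves with the guard.
- mark_line (a point): the white line of the bright green clip on the aluminium quadrant at the machine's left side, 130 mm from the hinge line, in the pointer's plane; pointer tip and line coincide when the guard stands at the mark. The clip is held by friction and must not be shifted.
- mark (a joint): angle of the green mark in rad, on the same scale as the guard's opening angle (between 0.45 and 0.9): the guard stands at the mark when both angles are equal.
- pin_grip (a point): middle of the locking pin's red barrel, 16 mm thick, 52 mm long, between a 22 mm rim and 24 mm flange. x: along the pin into the machine. Seated: 58 mm above the table, 36 mm before the front wall, locking the guard. A sprung catch holds it: pull along machine -x, 8 to 20 N over 6 mm; clear after 60 mm. Grip from above, closing along machine y, opened at most 60 mm. Ball end 65 mm from here.
- dish_floor (a point): centre of the inner floor, 4 mm above the table, of a round loose steel parts dish, 116 mm across at the floor and 150 mm at the rim, 26 mm high, standing to the left of the machine.
- bottle_done: upright blue labelled bottle with black cap, 74 mm thick, 213 mm high, standing behind and to the left of the dish; origin at its foot. A bystander.
- tape: roll of brown packing tape, 73 mm across and 48 mm high, to the left of the dish; origin at the middle of its underside. A bystander.

How it is judged:
By the outcome, as a careful person would: the job done as asked, in the order asked, and still so for the second after the job is handed in, while the arm keeps its last pose, push and grip.
It also fails if it takes over 58 s, if anything falls off the work surface, if the arm or the gripper's body presses on something with over 40 N, if the wrist force passes 120 N, or if a joint passes its speed limit or range.

## Working session

There is one attempt and no reset: what is moved stays moved. The work goes in short steps, Python scripts to look and compute and a tool call to move; the robot and the scene stay as the last step left them, time stands still between calls to the robot, and variables do not carry over. Pictures are saved under pics/ and viewed, at most 10 in all, crops included, and the job is handed in when it is done.

Besides the shell and the picture viewer there is one more tool, called after "Emit:" as name(argument=value, ...) on one line, values as JSON. drive_tool: Moves the arm, as the interface text tells. Its arguments: {"type":"object","properties":{"targets":{"type":"array","items":{"type":"array","items":{"type":"number","minimum":-1,"maximum":1}}}},"required":["targets"]}

```bash
mkdir -p pics; cat > h.py <<'E'
from workcell import *
import numpy as np, cv2
from scipy.spatial.transform import Rotation as R
def rot(o):
    o=np.array(o,float)
    return o if o.shape==(3,3) else (R.from_rotvec(o).as_matrix() if o.size==3 else R.from_quat(o).as_matrix())
def cam(name):
    c=camera_info(name); f=192/np.tan(np.radians(c["fovy"])/2)
    if "hand_eye" in c:
        s=get_state(); T=np.eye(4); T[:3,:3]=rot(s["ee_rot"]); T[:3,3]=s["ee_pos"]; T=T@np.array(c["hand_eye"])
        return f,c["cx"],c["cy"],T[:3,3],T[:3,:3]
    return f,c["cx"],c["cy"],np.array(c["origin"]),rot(c["orientation"])
def ray(C,u,v):
    f,cx,cy,o,M=C; return o,M@np.array([(u-cx)/f,(v-cy)/f,1.])
def onz(C,u,v,z):
    o,d=ray(C,u,v); return o+d*(z-o[2])/d[2]
def pts(C,D):
    f,cx,cy,o,M=C; v,u=np.mgrid[:384,:512]
    return np.stack([(u-cx)/f*D,(v-cy)/f*D,D],-1)@M.T+o
def proj(C,P):
    f,cx,cy,o,M=C; p=(np.array(P)-o)@M; return p[...,:2]/p[...,2:]*f+[cx,cy]
E
python3 - <<'E'
from h import *
s=get_state(); print(s)
for n in("scene","side","wrist"):
    C=cam(n); print(n,camera_info(n)); p,d=snapshot(n); np.savez("%s0.npz"%n,p=p,d=d); cv2.imwrite("pics/%s0.png"%n,p)
a=np.hstack([cv2.imread("pics/scene0.png"),cv2.imread("pics/side0.png")]); 
E
```

```text
{'time_s': 0.0, 'q': array([1.05069658e+00, 3.78058720e-01, 7.96311764e-02, 1.27439492e+00,
       2.64068372e-06, 1.46051404e+00]), 'joint_velocities': array([-0.00102717, -0.00044502,  0.00040466, -0.0002524 ,  0.00152371,
       -0.00029193]), 'tau': array([-3.74105894e-04, -4.63602555e+01,  2.69876701e+01,  2.09386769e-02,
       -1.13623551e-05, -2.66770815e-05]), 'ee_pos': array([0.22877073, 0.52683829, 0.23836538]), 'ee_rot': array([-6.39115759e-01, -3.07525031e+00,  3.02396772e-03]), 'wrist_force': array([-0.15137768, -0.09404059,  0.6727993 ]), 'moment': array([-0.040825  , -0.02895722,  0.02016843]), 'grasp_force': 0.0, 'width': 0.08538843168245565}
scene {'fovy': 51.98046957940443, 'cx': 254.0236069305578, 'cy': 191.51959069873183, 'origin': array([0.09858862, 0.08938995, 0.94015404]), 'orientation': array([-1.71626448,  2.14690958, -0.58345222])}
side {'fovy': 56.524265879941204, 'cx': 254.6818216099977, 'cy': 189.69592389447791, 'origin': array([ 0.27713083, -0.75196091,  0.58037249]), 'orientation': array([-2.06369408,  0.40241168, -0.20554132])}
wrist {'fovy': 60.46543857499153, 'cx': 256.3327280644439, 'cy': 192.12769644552418, 'hand_eye': array([[-9.20469443e-04, -9.65220976e-01, -2.61433778e-01,
         6.63437810e-02],
       [ 9.99999573e-01, -8.66696204e-04, -3.20982599e-04,
        -6.37845257e-04],
       [ 8.32354745e-05, -2.61433962e-01,  9.65221362e-01,
        -1.34600177e-01],
       [ 0.00000000e+00,  0.00000000e+00,  0.00000000e+00,
         1.00000000e+00]])}
```

View pics/scene0.png

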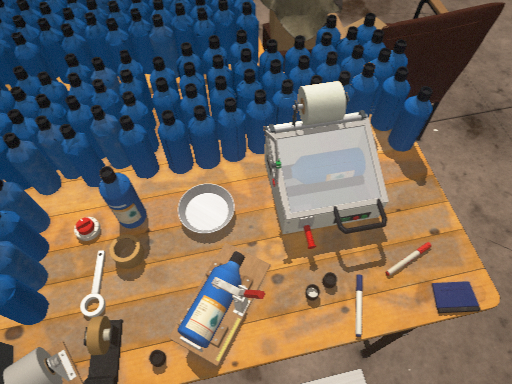

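View pics/side0.png

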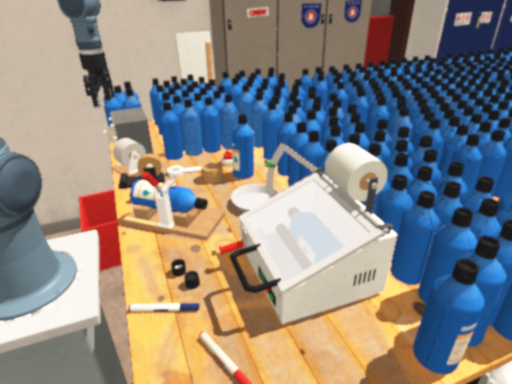

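The scene picture shows the machine at right: red pin about (310,238), black handle about (362,222), dish (207,210), bottle (120,200), tape (127,250) and the green clip near (277,163). The side picture shows the pin at (232,247), the handle at (245,265) and the green clip near (270,163).

```bash
python3 - <<'E'
from h import *
C=cam("scene"); z=np.load("scene0.npz"); p,d=z["p"],z["d"]; P=pts(C,d)
h=cv2.cvtColor(p,cv2.COLOR_BGR2HSV); H,S,V=[h[...,i].astype(int) for i in range(3)]
def box(m,x0,y0,x1,y1):
    k=np.zeros_like(m); k[y0:y1,x0:x1]=m[y0:y1,x0:x1]; return k
red=((H<8)|(H>172))&(S>150)&(V>80); 
def rep(n,m):
    v,u=np.nonzero(m); 
    if len(u)==0: print(n,0);return
    print(n,len(u),"uv",u.min(),u.max(),v.min(),v.max(),"med",np.median(P[m],0).round(3)); return
m=box(red,295,215,330,260); rep("pin",m)
for a in np.argwhere(m)[::12]: print(a[::-1],P[a[0],a[1]].round(3))
m=box(red,255,130,290,215); rep("pointer",m)
m=box((H>45)&(H<80)&(S>100),255,120,295,215); rep("green",m)
m=box(V<70,335,200,390,240); rep("handle",m)
q=P[m]; q=q[np.isfinite(q).all(1)]; print(q[::25].round(3))
m=box((d>0)&(P[...,2]>.018)&(P[...,2]<.04),170,175,245,240); rep("rim",m)
(x,y),r=cv2.minEnclosingCircle(P[m][:,:2].astype(np.float32)); print("dish",x,y,r)
m=box((d>0)&(P[...,2]>.03)&(P[...,2]<.06),105,235,148,270); rep("tape",m)
m=box((d>0)&(P[...,2]>.05),95,165,150,230); rep("bottle",m)
cv2.imwrite("pics/c1.png",cv2.resize(p[70:265,240:400],None,fx=3,fy=3,interpolation=cv2.INTER_CUBIC))
E
```

```text
pin 149 uv 304 315 225 248 med [ 0.45  -0.125  0.062]
[307 225] [ 0.481 -0.128  0.064]
[304 228] [ 0.476 -0.119  0.061]
[305 230] [ 0.471 -0.121  0.06 ]
[305 232] [ 0.466 -0.12   0.057]
[311 233] [ 0.458 -0.132  0.063]
[310 235] [ 0.453 -0.128  0.065]
[309 237] [ 0.45  -0.124  0.061]
[309 239] [ 0.445 -0.123  0.062]
[307 241] [ 0.464 -0.131  0.002]
[313 242] [ 0.436 -0.131  0.058]
[313 244] [ 0.431 -0.129  0.06 ]
[310 246] [ 0.425 -0.119  0.066]
[314 247] [ 0.426 -0.131  0.05 ]
pointer 9 uv 272 274 179 184 med [ 0.582 -0.066  0.131]
green 22 uv 276 280 161 167 med [ 0.569 -0.068  0.225]
handle 465 uv 335 386 200 233 med [ 0.442 -0.25   0.1  ]
[[ 0.491 -0.308  0.1  ]
 [ 0.475 -0.303  0.096]
 [ 0.485 -0.323  0.048]
 [ 0.457 -0.302  0.098]
 [ 0.475 -0.192  0.101]
 [ 0.487 -0.24   0.051]
 [ 0.486 -0.231  0.052]
 [ 0.443 -0.304  0.098]
 [ 0.486 -0.24   0.032]
 [ 0.433 -0.297  0.1  ]
 [ 0.433 -0.271  0.101]
 [ 0.429 -0.27   0.103]
 [ 0.43  -0.26   0.102]
 [ 0.435 -0.233  0.098]
 [ 0.441 -0.193  0.098]
 [ 0.426 -0.259  0.099]
 [ 0.427 -0.234  0.103]
 [ 0.429 -0.223  0.099]
 [ 0.425 -0.229  0.098]]
rim 518 uv 178 234 184 232 med [0.632 0.108 0.024]
dish 0.6051872968673706 0.10625477880239487 0.07526886463165283
tape 519 uv 110 141 235 264 med [0.523 0.316 0.048]
bottle 1678 uv 95 149 165 220 med [0.619 0.295 0.148]
```

View pics/c1.png

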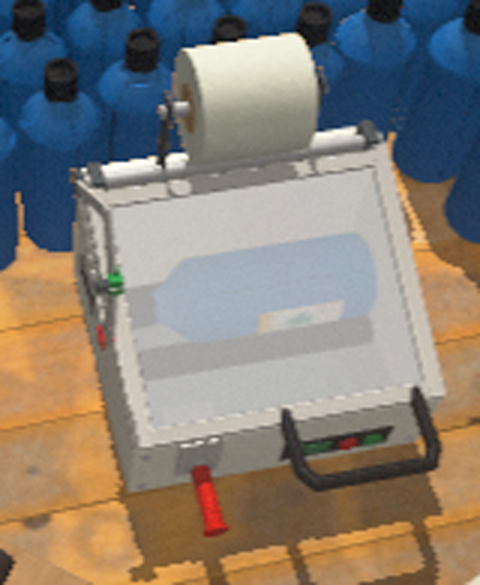

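The crop confirms the pin at crop (210,500), the handle at (360,450), the green clip at (115,283) and the red pointer at (102,335). I'll move above the pin for a close look.

Emit:
drive_tool(targets=[[-0.54,-0.615,0,0,0,0,0],[-0.54,-0.615,0,0,0,0,0],[-0.54,-0.615,0,0,0,0,0],[-0.54,-0.615,0,0,0,0,0],[-0.54,-0.615,0,0,0,0,0],[-0.54,-0.615,0,0,0,0,0],[-0.54,-0.615,0,0,0,0,0],[-0.54,-0.615,0,0,0,0,0],[-0.54,-0.615,0,0,0,0,0],[-0.54,-0.615,0,0,0,0,0],[-0.54,-0.615,0,0,0,0,0],[-0.54,-0.615,0,0,0,0,0],[-0.54,-0.615,0,0,0,0,0],[-0.54,-0.615,0,0,0,0,0],[0,0,0,0,0,-0.82,0],[0,0,0,0,0,-0.82,0.3],[0,0,0,0,0,-0.82,0.3],[0,0,0,0,0,-0.82,0.3],[0,0,0,0,0,-0.82,0.3],[0,0,0,0,0,0,0.3]])

```text
time_s: 2.65
ee_pos: [0.4391, -0.127, 0.2391]
ee_rot: [-0.001, -3.141, -0.001]
wrist_force: [-0.1, 0.9, -0.7]
width: 0.0601
grasp_force: 0.0
```

```bash
cat > look.py <<'E'
import sys
from h import *
C=cam("wrist"); s=get_state(); print(s["time_s"],s["ee_pos"].round(4),"yaw_y",np.degrees(np.arctan2(*rot(s["ee_rot"])[[1,0],1])).round(2),s["width"],s["wrist_force"].round(1),s["q"].round(2))
p,d=snapshot("wrist"); np.savez(sys.argv[1]+".npz",p=p,d=d,o=C[3],M=C[4]); cv2.imwrite("pics/"+sys.argv[1]+".png",p)
P=pts(C,d); h=cv2.cvtColor(p,cv2.COLOR_BGR2HSV); H,S,V=[h[...,i].astype(int) for i in range(3)]
red=((H<8)|(H>172))&(S>150)&(V>60)&(d>0)&(P[...,2]>.04)&(P[...,2]<.08)&(P[...,1]>-.17)&(P[...,1]<-.08)
q=P[red]; print("pin n",len(q))
if len(q)>20:
    c=q[:,:2].mean(0); w,v=np.linalg.eigh(np.cov(q[:,:2].T)); a=v[:,1]*np.sign(v[0,1]); t=(q[:,:2]-c)@a
    print("pin c",c.round(4),"yaw",np.degrees(np.arctan2(a[1],a[0])).round(2),"ends",(c+a*t.min()).round(4),(c+a*t.max()).round(4),"ztop",np.percentile(q[:,2],95))
bl=(V<70)&(S<120)&(d>0)&(P[...,2]>.085)&(P[...,2]<.108)&(P[...,0]<.445)&(P[...,0]>.40)&(P[...,1]<-.19)&(P[...,1]>-.31)
q=P[bl]; print("bar n",len(q))
if len(q)>20:
    k=np.polyfit(q[:,1],q[:,0],1); print("bar yaw",np.degrees(np.arctan(-k[0])).round(2),"y",q[:,1].min(),q[:,1].max(),"x",np.median(q[:,0]),"z",np.percentile(q[:,2],95))
E
python3 look.py w1
```

```text
2.65 [ 0.4391 -0.127   0.2391] yaw_y 89.96 0.06009632153311905 [-0.1  0.9 -0.7] [-0.42  0.14 -0.24  1.2   0.   -0.42]
pin n 864
pin c [ 0.4506 -0.1253] yaw -2.24 ends [ 0.4248 -0.1243] [ 0.4795 -0.1264] ztop 0.06379198452884012
bar n 1928
bar yaw -0.94 y -0.308230951353659 -0.1900575809152683 x 0.43026307230831773 z 0.10054340828109162
```

View pics/w1.png

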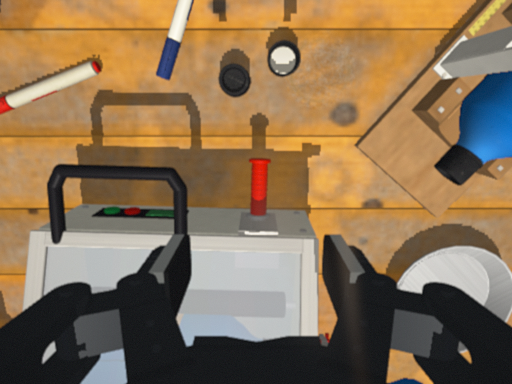

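The wrist view shows the pin at (259,185), pointing straight at the machine with the handle to its left at (118,172), so the yaw is about -1.5°. I'll descend, grip and check.

Emit:
drive_tool(targets=[[-0.07,0.03,0,0,0,0.26,0.3],[0,0,0.6,0,0,0,0.3],[0,0,0.7,0,0,0,0.3],[0,0,0.7,0,0,0,0.3],[0,0,0.6,0,0,0,0.3],[0,0,0.3,0,0,0,0.3],[0,0,0.2,0,0,0,0.3],[0,0,0,0,0,0,0.3],[0,0,0,0,0,0,1],[0,0,0,0,0,0,1],[0,0,0,0,0,0,1],[0,0,0,0,0,0,1],[0,0,0,0,0,0,1],[0,0,0,0,0,0,1]])

```text
time_s: 4.45
ee_pos: [0.4443, -0.1255, 0.0537]
ee_rot: [0.04, 3.14, -0.0]
wrist_force: [0.4, 0.9, 3.4]
width: 0.0137
grasp_force: 58.7
```

Emit:
drive_tool(targets=[[0.05,0,0,0,0,0,1],[0.1,0,0,0,0,0,1],[0.1,0,0,0,0,0,1],[0.1,0,0,0,0,0,1],[0.1,0,0,0,0,0,1],[0.15,0,0,0,0,0,1],[0.15,0,0,0,0,0,1],[0.15,0,0,0,0,0,1],[0.15,0,0,0,0,0,1],[0.1,0,0,0,0,0,1],[0.05,0,0,0,0,0,1],[0,0,0,0,0,0,1]])

```text
time_s: 5.95
ee_pos: [0.3715, -0.1235, 0.0533]
ee_rot: [0.041, 3.141, 0.0]
wrist_force: [-0.3, -0.1, -1.2]
width: 0.014
grasp_force: 58.7
```

```bash
python3 look.py w2
```

```text
5.95 [ 0.3715 -0.1235  0.0533] yaw_y 88.51 0.013991874265508355 [-0.3 -0.1 -1.2] [-0.48  0.18 -0.72  0.67  0.   -0.46]
pin n 4391
pin c [ 0.376  -0.1241] yaw -1.08 ends [ 0.3512 -0.1237] [ 0.4076 -0.1247] ztop 0.06269091001991571
bar n 0
```

View pics/w2.png

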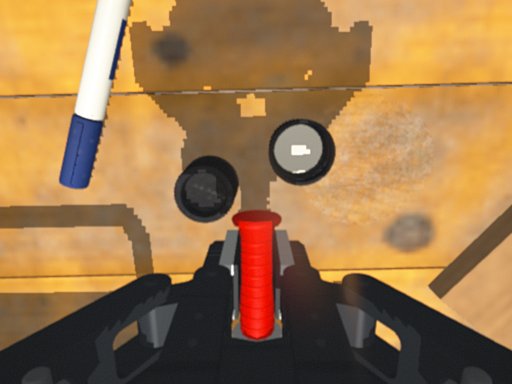

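The pin at (257,275) is out and held, and it followed the gripper the full 73 mm. Next I lift it and carry it over the dish.

Emit:
drive_tool(targets=[[0,0,-0.4,0,0,0,1],[0,0,-0.6,0,0,0,1],[0,0,-0.6,0,0,0,1],[0,0,-0.6,0,0,0,1],[0,0,-0.3,0,0,0,1],[-0.4,0.48,0,0,0,0,1],[-0.4,0.48,0,0,0,0,1],[-0.4,0.48,0,0,0,0,1],[-0.4,0.48,0,0,0,0,1],[-0.5,0.58,0,0,0,0,1],[-0.5,0.58,0,0,0,0,1],[-0.4,0.45,0,0,0,0,1],[-0.34,0.4,0,0,0,0,1],[0,0,0.4,0,0,0,1],[0,0,0.6,0,0,0,1],[0,0,0.6,0,0,0,1],[0,0,0.5,0,0,0,1],[0,0,0.3,0,0,0,1],[0,0,0,0,0,0,1]])

```text
time_s: 8.38
ee_pos: [0.5764, 0.1071, 0.0574]
ee_rot: [-0.04, -3.137, 0.0]
wrist_force: [-0.9, -0.2, -0.6]
width: 0.0134
grasp_force: 58.8
```

```bash
python3 look.py w3; python3 - <<'E'
from h import *
p,_=snapshot("scene"); cv2.imwrite("pics/s3.png",np.hstack([cv2.resize(p[130:300,90:340],(500,340)),cv2.resize(cv2.imread("pics/w3.png"),(300,225)).repeat(1,0) if 0 else np.zeros((340,1,3),np.uint8)]))
E
```

```text
8.375 [0.5764 0.1071 0.0574] yaw_y 88.53 0.013402260029081148 [-0.9 -0.2 -0.6] [ 0.08  0.52 -0.19  0.87  0.    0.1 ]
pin n 0
bar n 0
```

View pics/w3.png

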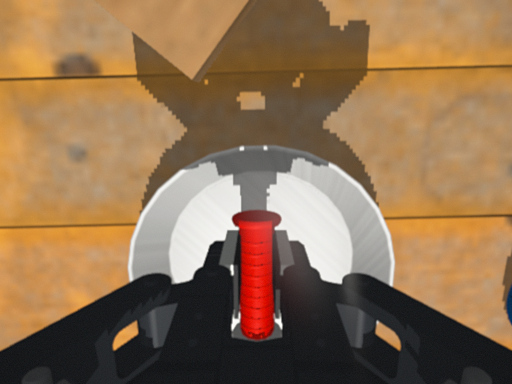

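The pin is centred over the dish, with the dish centred at about (262,250). I'll lower it, release with a small opening, and rise.

Emit:
drive_tool(targets=[[0,0,0.2,0,0,0,1],[0,0,0.2,0,0,0,1],[0,0,0.15,0,0,0,1],[0,0,0.08,0,0,0,1],[0,0,0,0,0,0,1],[0,0,0,0,0,0,0.75],[0,0,0,0,0,0,0.65],[0,0,0,0,0,0,0.6],[0,0,0,0,0,0,0.6],[0,0,-0.2,0,0,0,0.6],[0,0,-0.5,0,0,0,0.6],[0,0,-0.8,0,0,0,0.6],[0,0,-0.8,0,0,0,0.6],[0,0,-0.7,0,0,0,0.6],[0,0,0,0,0,0,0.6]])

```text
time_s: 10.35
ee_pos: [0.5808, 0.1073, 0.2068]
ee_rot: [0.04, 3.132, 0.001]
wrist_force: [1.0, -0.1, -1.4]
width: 0.0342
grasp_force: 0.0
```

```bash
python3 look.py w4
```

```text
10.35 [0.5808 0.1073 0.2068] yaw_y 88.53 0.034164135142996835 [ 1.  -0.1 -1.4] [0.08 0.41 0.05 1.2  0.   0.1 ]
pin n 0
bar n 0
```

View pics/w4.png

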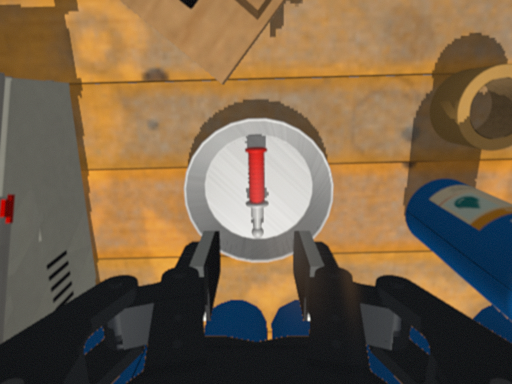

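The pin lies in the dish at (257,185). Next I go above the handle, turn 90° and look.

Emit:
drive_tool(targets=[[0,0,-0.5,0,0,0,0.44],[0.3,-0.5,0,0,0,0,0.44],[0.34,-0.6,0,0,0,0,0.44],[0.34,-0.7,0,0,0,0,0.44],[0.34,-0.7,0,0,0,0,0.44],[0.34,-0.7,0,0,0,0,0.44],[0.34,-0.7,0,0,0,0,0.44],[0.24,-0.7,0,0,0,0,0.44],[0.1,-0.7,0,0,0,0,0.44],[0,-0.7,0,0,0,0,0.44]])

```text
time_s: 11.65
ee_pos: [0.4268, -0.2498, 0.2303]
ee_rot: [-0.041, -3.139, -0.003]
wrist_force: [0.9, 0.8, 0.1]
width: 0.0478
grasp_force: 0.0
```

Emit:
drive_tool(targets=[[0,0,0,0,0,0.98,0.44],[0,0,0,0,0,0.98,0.44],[0,0,0,0,0,0.98,0.44],[0,0,0,0,0,0.98,0.44],[0,0,0,0,0,0.98,0.44],[0,0,0,0,0,0.98,0.44],[0,0,0,0,0,0.98,0.44],[0,0,0,0,0,0.98,0.44],[0,0,0,0,0,0.98,0.44],[0,0,0,0,0,0.98,0.44],[0,0,0,0,0,0.98,0.44],[0,0,0,0,0,0.98,0.44],[0,0,0,0,0,0.98,0.44],[0,0,0,0,0,0.98,0.44],[0,0,0,0,0,0.98,0.44],[0,0,0,0,0,0.97,0.44],[0,0,0,0,0,0,0.44]])

```text
time_s: 13.78
ee_pos: [0.4276, -0.2486, 0.2303]
ee_rot: [-2.243, -2.196, 0.0]
wrist_force: [-0.0, -1.1, 0.6]
width: 0.0479
grasp_force: 0.0
```

```bash
python3 look.py w5
```

```text
13.775 [ 0.4276 -0.2486  0.2303] yaw_y -1.2 0.04785697733691703 [-0.  -1.1  0.6] [-0.66  0.22 -0.16  1.19  0.    0.94]
pin n 0
bar n 1629
bar yaw -1.95 y -0.3075081701627139 -0.1901291916907013 x 0.4307265571868734 z 0.10046194773994793
```

View pics/w5.png

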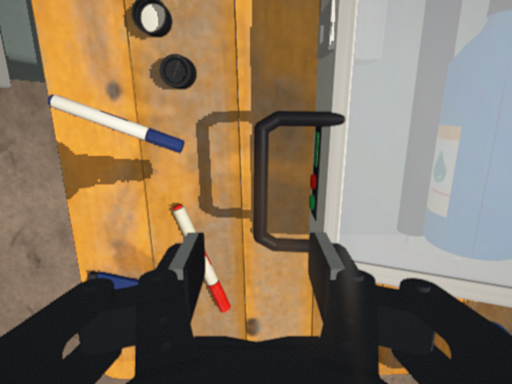

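The handle bar runs vertically at column 262, rows 125–240, between the finger openings. I'll descend and grip.

Emit:
drive_tool(targets=[[0,0.06,0,0,0,0,0.44],[0,0,0.5,0,0,0,0.44],[0,0,0.6,0,0,0,0.44],[0,0,0.6,0,0,0,0.44],[0,0,0.4,0,0,0,0.44],[0,0,0.2,0,0,0,0.44],[0,0,0.13,0,0,0,0.44],[0,0,0,0,0,0,0.44],[0,0,0,0,0,0,1],[0,0,0,0,0,0,1],[0,0,0,0,0,0,1],[0,0,0,0,0,0,1],[0,0,0,0,0,0,1],[0,0,0,0,0,0,1]])

```text
time_s: 15.58
ee_pos: [0.4306, -0.2496, 0.0865]
ee_rot: [-2.246, -2.195, 0.004]
wrist_force: [-5.1, -0.1, 6.2]
width: 0.0101
grasp_force: 58.5
```

```bash
python3 - <<'E'
from h import *
s=get_state(); print(s["ee_pos"],s["wrist_force"],s["width"])
C=cam("scene"); psi=np.radians(-1.5)
# machine frame: handle at machine (-.167, yh); pointer/mark at radius .130 from hinge
x=np.array([np.cos(psi),np.sin(psi),0]); 
hd=np.array([s["ee_pos"][0],s["ee_pos"][1],.094]); hinge=hd+x*.267; hinge[2]=.170; print("hinge",hinge)
p,d=snapshot("scene"); P=pts(C,d); cv2.imwrite("pics/s6.png",cv2.resize(p[120:230,235:345],None,fx=5,fy=5,interpolation=cv2.INTER_CUBIC))
h=cv2.cvtColor(p,cv2.COLOR_BGR2HSV); H,S,V=[h[...,i].astype(int) for i in range(3)]
for n,m in(("green",(H>45)&(H<80)&(S>100)),("red",((H<8)|(H>172))&(S>140))):
    k=np.zeros(m.shape,bool); k[120:210,255:295]=m[120:210,255:295]
    v,u=np.nonzero(k); q=P[k]; print(n,len(u),u.mean(),v.mean(),q.mean(0).round(4))
    for f in(np.mean(q,0),np.median(q,0)):
        r=f-hinge; print(" ",f.round(3),"radius",np.hypot(r[0],r[2]).round(4),"elev",np.arctan2(r[2],-r@x).round(3))
    for yy in(-.060,-.066,-.072):   # ray onto the pointer's vertical plane y=yy
        o,dd=ray(C,u.mean(),v.mean()); f=o+dd*(yy-o[1])/dd[1]; r=f-hinge; print("  y",yy,f.round(3),np.hypot(r[0],r[2]).round(4),np.arctan2(r[2],-r@x).round(3))
E
```

```text
[ 0.43055647 -0.24964357  0.08645626] [-5.09660007 -0.12073111  6.18807873] 0.010097524541534965
hinge [ 0.69746497 -0.25663281  0.17      ]
green 0 nan nan [nan nan nan]
  [nan nan nan] radius nan elev nan
  [nan nan nan] radius nan elev nan
  y -0.06 [nan nan nan] nan nan
  y -0.066 [nan nan nan] nan nan
  y -0.072 [nan nan nan] nan nan
red 0 nan nan [nan nan nan]
  [nan nan nan] radius nan elev nan
  [nan nan nan] radius nan elev nan
  y -0.06 [nan nan nan] nan nan
  y -0.066 [nan nan nan] nan nan
  y -0.072 [nan nan nan] nan nan<stdin>:11: RuntimeWarning: Mean of empty slice.
  ret = ret.dtype.type(ret / rcount)
  ret = um.true_divide(
  return _methods._mean(a, axis=axis, dtype=dtype,
<stdin>:15: RuntimeWarning: Mean of empty slice.
```

View pics/s6.png

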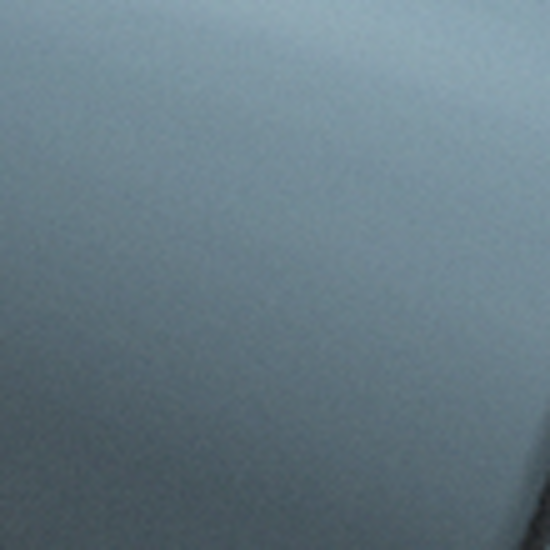

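The picture is filled by the arm, which hides the machine from the scene camera. I'll measure the mark and pointer from the first scene and side pictures instead.

```bash
cat > mk.py <<'E'
from h import *
psi=np.radians(-1.5); X=np.array([np.cos(psi),np.sin(psi),0]); Y=np.array([-np.sin(psi),np.cos(psi),0])
hinge=np.array([.698,-.257,.170])
def ang(f): r=f-hinge; return np.hypot(r@X,r[2]).round(4),np.arctan2(r[2],-r@X).round(4)
def blobs(p,C,d,x0,y0,x1,y1,plane=None):
    P=pts(C,d); h=cv2.cvtColor(p,cv2.COLOR_BGR2HSV); H,S,V=[h[...,i].astype(int) for i in range(3)]
    for n,m in(("green",(H>45)&(H<80)&(S>90)),("red",((H<8)|(H>172))&(S>120)&(V>60))):
        k=np.zeros(m.shape,np.uint8); k[y0:y1,x0:x1]=m[y0:y1,x0:x1]
        N,L,st,ce=cv2.connectedComponentsWithStats(k)
        for i in range(1,N):
            if st[i,4]<4: continue
            q=np.median(P[L==i],0); print(n,st[i].tolist(),ce[i].round(1),q.round(4),"r,elev",ang(q))
            if plane is not None:
                o,dd=ray(C,*ce[i]); f=o+dd*((plane-hinge)@Y-(o-hinge)@Y)/(dd@Y); print("    on plane",f.round(4),ang(f))
E
python3 - <<'E'
from mk import *
z=np.load("scene0.npz"); S0=cam("scene"); D0=cam("side")
pl=np.array([.58,-.066,.13])
blobs(z["p"],S0,z["d"],255,120,295,215,pl); print("side"); z2=np.load("side0.npz"); blobs(z2["p"],D0,z2["d"],255,135,300,200)
p,d=snapshot("side"); print("side now"); blobs(p,D0,d,230,120,330,260)
z=np.load("w4.npz"); f,cx,cy,_,_=cam("wrist"); print("w4"); blobs(z["p"],(f,cx,cy,z["o"],z["M"]),z["d"],0,100,100,330,pl)
w,dw=snapshot("wrist"); sc=np.load("scene0.npz")["p"]
a=[cv2.resize(sc[140:200,255:315],(400,400),interpolation=cv2.INTER_CUBIC),cv2.resize(z2["p"][130:210,225:305],(400,400),interpolation=cv2.INTER_CUBIC)]
b=cv2.resize(w,(266,200)); c=cv2.resize(p,(266,200)); cc=np.hstack([b,c,np.zeros((200,268,3),np.uint8)])
cv2.imwrite("pics/m7.png",np.vstack([np.hstack(a),cc]))
E
```

```text
green [276, 161, 5, 5, 21] [278.  162.9] [ 0.5693 -0.0688  0.2259] r,elev (np.float64(0.1448), np.float64(0.3962))
    on plane [ 0.5584 -0.0654  0.2422] (np.float64(0.1616), np.float64(0.4633))
green [277, 167, 4, 1, 4] [278.5 167. ] [ 0.5622 -0.0687  0.2198] r,elev (np.float64(0.1492), np.float64(0.34))
    on plane [ 0.5521 -0.0653  0.2355] (np.float64(0.1645), np.float64(0.4097))
red [272, 179, 3, 7, 12] [273.3 181.9] [ 0.582  -0.0659  0.1297] r,elev (np.float64(0.1275), np.float64(-0.3217))
    on plane [ 0.583  -0.0661  0.1261] (np.float64(0.1278), np.float64(-0.351))
side
green [266, 161, 9, 6, 33] [269.8 163.9] [ 0.5734 -0.074   0.2194] r,elev (np.float64(0.1385), np.float64(0.3651))
side now
green [266, 161, 9, 6, 33] [269.8 163.9] [ 0.5736 -0.0739  0.2196] r,elev (np.float64(0.1383), np.float64(0.3664))
red [255, 197, 5, 5, 21] [257. 199.] [0.6079 0.1    0.0196] r,elev (np.float64(0.1803), np.float64(-0.9865))
w4
red [0, 194, 14, 30, 327] [  6.9 208.4] [ 0.5798 -0.0634  0.1273] r,elev (np.float64(0.1304), np.float64(-0.3334))
    on plane [ 0.581  -0.066   0.1239] (np.float64(0.1303), np.float64(-0.3612))
```

View pics/m7.png

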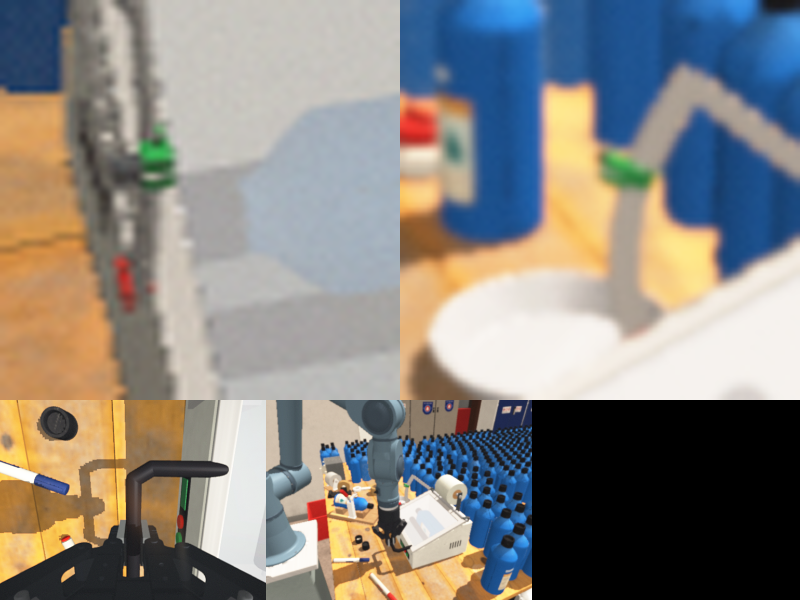

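The clip is visible at (140,165) in the scene crop and (625,168) in the side crop. Its elevation of about 0.37 to 0.40, with the shut pointer at about -0.33, gives a mark of about 0.7. I'll raise to 0.40 first along the arc.

Emit:
drive_tool(targets=[[0,-0.03,-0.11,0,0,0,1],[0,-0.03,-0.115,0,0,0,1],[0,-0.047,-0.227,0,0,0,1],[0,-0.035,-0.228,0,0,0,1],[0,-0.025,-0.23,0,0,0,1],[0,-0.012,-0.232,0,0,0,1],[0,0,-0.232,0,0,0,1],[0,0.01,-0.232,0,0,0,1],[0,0.023,-0.23,0,0,0,1],[0,0,0,0,0,0,1]])

```text
time_s: 16.98
ee_pos: [0.4217, -0.2493, 0.1969]
ee_rot: [-2.246, -2.196, 0.004]
wrist_force: [-5.4, -4.0, -4.3]
width: 0.0099
grasp_force: 58.6
```

```bash
python3 - <<'E'
from mk import *
s=get_state(); print(s["time_s"],s["ee_pos"].round(4),s["wrist_force"].round(1),s["width"],s["q"].round(2))
p,d=snapshot("side"); blobs(p,cam("side"),d,200,100,360,240); np.savez("sd8.npz",p=p,d=d)
w,_=snapshot("wrist"); 
cv2.imwrite("pics/m8.png",np.hstack([cv2.resize(p[120:240,220:320],(480,576),interpolation=cv2.INTER_CUBIC),np.vstack([cv2.resize(p,(300,225)),cv2.resize(w,(300,225)),np.zeros((126,300,3),np.uint8)])]))
E
```

```text
16.975 [ 0.4217 -0.2493  0.1969] [-5.4 -4.  -4.3] 0.009887735009596844 [-0.66  0.22 -0.24  1.11 -0.    0.93]
green [266, 161, 9, 6, 34] [269.7 163.9] [ 0.5726 -0.0734  0.2186] r,elev (np.float64(0.1389), np.float64(0.3576))
```

View pics/m8.png

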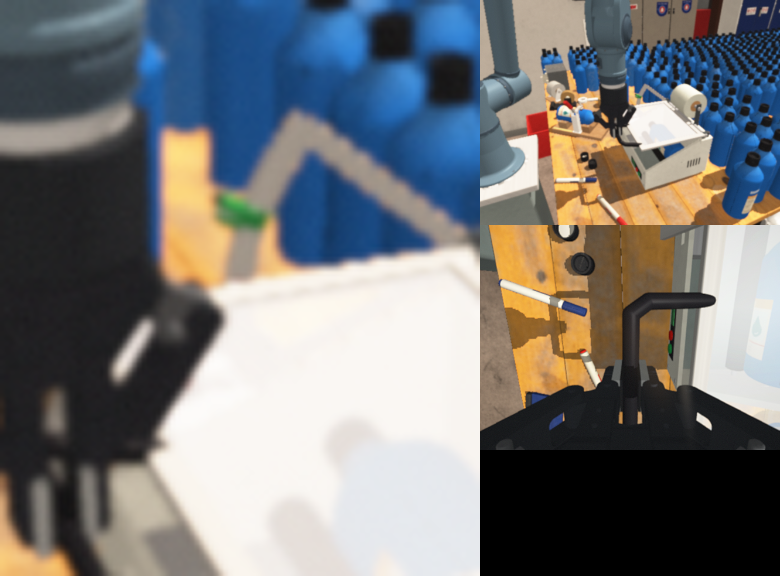

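The side view shows the guard at 0.40, with the clip at crop (243,208) and the pointer still hidden behind the guard. I have used up my picture views, so from here I work from numbers only.

```bash
python3 - <<'E'
from mk import *
C=cam("scene"); p,d=snapshot("scene")
print("depth at clip px",d[155:185:5,265:290:5].round(2)); blobs(p,C,d,250,120,300,215)
print("clip expected depth",(np.array([.57,-.07,.22])-C[3])@C[4][:,2])
occ=(d>0)&(d<.62); v,u=np.nonzero(occ); print("arm px u",u.min(),u.max(),"v",v.min(),v.max()); 
for r in range(100,230,20): print(r,np.nonzero(occ[r])[0][[0,-1]] if occ[r].any() else None)
z=np.load("w1.npz"); W=cam("wrist")[:3]; print("w1"); blobs(z["p"],(*W,z["o"],z["M"]),z["d"],290,280,380,384)
print("scene0 dump"); z=np.load("scene0.npz"); P=pts(C,z["d"])
for v in range(157,172): print(v,[(tuple(z["p"][v,u].tolist()),P[v,u].round(3).tolist()) for u in (277,279)])
E
```

```text
depth at clip px [[0.17 0.17 0.17 0.17 0.17]
 [0.17 0.17 0.17 0.17 0.17]
 [0.17 0.17 0.17 0.17 0.17]
 [0.17 0.17 0.17 0.17 0.17]
 [0.17 0.17 0.17 0.17 0.17]
 [0.17 0.17 0.17 0.17 0.17]]
clip expected depth 0.8715995931003727
arm px u 118 511 v 0 383
100 [185 511]
120 [163 511]
140 [148 511]
160 [137 511]
180 [129 511]
200 [123 511]
220 [119 511]
w1
red [325, 333, 5, 10, 24] [327.  337.8] [ 0.574  -0.0649  0.1234] r,elev (np.float64(0.1372), np.float64(-0.3466))
scene0 dump
157 [((107, 114, 117), [0.581, -0.069, 0.232]), ((187, 196, 202), [0.633, -0.092, 0.154])]
158 [((103, 110, 116), [0.58, -0.069, 0.229]), ((143, 160, 151), [0.585, -0.076, 0.22])]
159 [((108, 112, 118), [0.579, -0.069, 0.227]), ((134, 170, 137), [0.581, -0.075, 0.222])]
160 [((107, 113, 117), [0.578, -0.069, 0.225]), ((108, 136, 109), [0.581, -0.075, 0.219])]
161 [((77, 134, 63), [0.576, -0.069, 0.223]), ((71, 135, 55), [0.574, -0.073, 0.225])]
162 [((84, 168, 59), [0.571, -0.067, 0.228]), ((83, 170, 58), [0.573, -0.073, 0.222])]
163 [((86, 173, 58), [0.569, -0.067, 0.226]), ((84, 171, 62), [0.566, -0.07, 0.229])]
164 [((60, 106, 52), [0.565, -0.065, 0.229]), ((54, 95, 51), [0.566, -0.07, 0.226])]
165 [((51, 91, 46), [0.563, -0.065, 0.228]), ((61, 95, 58), [0.563, -0.07, 0.226])]
166 [((144, 162, 160), [0.563, -0.065, 0.224]), ((100, 120, 105), [0.565, -0.071, 0.219])]
167 [((59, 95, 55), [0.564, -0.066, 0.218]), ((54, 91, 49), [0.562, -0.07, 0.22])]
168 [((78, 98, 77), [0.561, -0.065, 0.219]), ((123, 140, 133), [0.608, -0.086, 0.144])]
169 [((100, 106, 111), [0.569, -0.068, 0.202]), ((167, 176, 183), [0.607, -0.086, 0.141])]
170 [((92, 98, 100), [0.569, -0.068, 0.197]), ((169, 179, 185), [0.604, -0.085, 0.142])]
171 [((103, 108, 114), [0.568, -0.068, 0.195]), ((164, 175, 183), [0.598, -0.083, 0.146])]
```

Emit:
drive_tool(targets=[[0,0.033,-0.23,0,0,0,1],[0,0.045,-0.227,0,0,0,1],[0,0.057,-0.225,0,0,0,1],[0,0.068,-0.222,0,0,0,1],[0,0.03,-0.087,0,0,0,1],[0,0,0,0,0,0,1]])

```text
time_s: 17.88
ee_pos: [0.4349, -0.2497, 0.2562]
ee_rot: [-2.246, -2.195, 0.006]
wrist_force: [-8.4, -4.5, -1.9]
width: 0.0094
grasp_force: 58.6
```

```bash
cat > sd.py <<'E'
from mk import *
s=get_state(); print(s["time_s"],s["ee_pos"].round(4),s["wrist_force"].round(1),s["width"],s["q"].round(2))
b=s["ee_pos"]+[0,0,.008]; r=b-hinge; print("guard est",np.arctan2(r[2],-r@X)+.278, np.hypot(r@X,r[2]))
C=cam("side"); p,d=snapshot("side"); blobs(p,C,d,230,120,320,230)
a=s["ee_pos"]; 
for e in (.30,.34,.367,.40): 
    f=hinge-X*.13*np.cos(e)+Y*.195; f[2]=.17+.13*np.sin(e); print("expect",e,f.round(3),proj(C,f).round(1))
print(p[158:178,262:276].tolist() if 0 else "")
h=cv2.cvtColor(p,cv2.COLOR_BGR2HSV)
for v in range(156,182): print(v," ".join("%3d/%3d/%3d"%tuple(h[v,u]) for u in range(262,280,1)))
E
python3 sd.py
```

```text
17.875 [ 0.4349 -0.2497  0.2562] [-8.4 -4.5 -1.9] 0.009351064448356384 [-0.65  0.23 -0.09  1.26 -0.    0.95]
guard est 0.6215882907954822 0.27950111482682727
green [268, 162, 7, 5, 24] [270.7 164.4] [ 0.5747 -0.0745  0.2178] r,elev (np.float64(0.1367), np.float64(0.3573))
red [246, 198, 10, 6, 43] [250.5 200.3] [0.5862 0.0994 0.019 ] r,elev (np.float64(0.1936), np.float64(-0.895))
expect 0.3 [ 0.579 -0.059  0.208] [269.5 165.2]
expect 0.34 [ 0.581 -0.059  0.213] [270.1 163.2]
expect 0.367 [ 0.582 -0.059  0.217] [270.6 161.9]
expect 0.4 [ 0.583 -0.059  0.221] [271.2 160.2]

156  12/ 17/ 74   8/ 12/ 82   6/ 16/ 81   0/ 16/ 64 150/ 17/ 45 140/ 21/ 36 143/ 29/ 35 150/ 15/ 34 135/ 15/ 34 150/  7/ 37   6/ 22/ 59  15/ 32/ 96  15/ 35/133  16/ 35/153  16/ 35/159  14/ 36/161  16/ 36/157  12/ 30/151
157   8/ 16/ 65  10/ 11/ 67  12/ 19/ 68  20/ 14/ 56 165/ 12/ 44 150/  7/ 36 130/ 23/ 34 140/ 22/ 35 140/ 21/ 37 165/ 11/ 47  13/ 29/ 80  16/ 36/121  14/ 35/147  16/ 37/158  16/ 37/160  16/ 37/159  15/ 36/156   0/ 16/140
158   0/ 14/ 55   0/ 10/ 53 170/ 15/ 52 165/ 11/ 45 150/  7/ 37 150/ 15/ 34 135/
[... 4499 characters left out ...]
/254  23/ 12/254  23/ 12/254  23/ 12/254
179  21/ 17/253  23/ 16/253  22/ 15/253  21/ 14/253  20/ 12/252  19/  8/250  15/  6/249  20/  6/249  20/  6/249  17/  7/250  17/  7/250  20/  9/252  22/ 11/253  23/ 12/253  20/ 12/254  23/ 12/254  23/ 12/254  23/ 12/254
180  23/ 16/253  23/ 16/253  23/ 16/253  22/ 15/253  20/ 12/252  19/  8/250  20/  6/249  20/  6/249  18/  5/249  20/  6/249  17/  7/250  17/  9/252  20/ 12/253  23/ 12/253  23/ 12/253  20/ 12/254  23/ 12/254  23/ 12/254
181  22/ 15/253  23/ 16/253  21/ 17/253  22/ 15/252  19/ 11/251  19/  8/250  20/  6/249  20/  6/249  20/  6/249  20/  6/249  17/  7/250  18/ 10/252  20/ 12/253  23/ 12/253  23/ 12/253  21/ 13/254  23/ 12/254  23/ 12/254
```

```bash
python3 - <<'E'
from mk import *
W=cam("wrist")[:3]
for n,b in(("scene0",(255,170,295,215)),("w1",(290,280,380,384)),("w4",(0,150,40,260))):
    z=np.load(n+".npz"); C=cam("scene") if n=="scene0" else (*W,z["o"],z["M"])
    P=pts(C,z["d"]); h=cv2.cvtColor(z["p"],cv2.COLOR_BGR2HSV).astype(int); m=((h[...,0]<8)|(h[...,0]>172))&(h[...,1]>120)&(h[...,2]>60)
    k=np.zeros_like(m); k[b[1]:b[3],b[0]:b[2]]=m[b[1]:b[3],b[0]:b[2]]
    v,u=np.nonzero(k); key=v
    for vv in np.unique(v)[::max(1,len(np.unique(v))//10)]:
        q=np.median(P[k&(np.mgrid[:384,:512][0]==vv)],0); print(n,vv,u[v==vv].min(),u[v==vv].max(),q.round(4),ang(q))
# calibrate depth/height: known features: handle top etc. hinge tube / machine top edge heights
z=np.load("w4.npz"); C=(*W,z["o"],z["M"]); P=pts(C,z["d"]); print("table z w4",np.median(P[100:150,100:180,2]),"machine left-side y",np.median(P[240:320,60:66],(0,1)).round(3))
z=np.load("w1.npz"); C=(*W,z["o"],z["M"]); P=pts(C,z["d"]); print("table z w1",np.median(P[40:120,330:420,2]))
z=np.load("scene0.npz"); P=pts(cam("scene"),z["d"]); print("table z scene",np.median(P[255:270,330:360,2]))
# guard plane fit in scene0: z along machine x
m=np.zeros(z["d"].shape,bool); m[150:200,300:365]=1; m&=(z["d"]>0); q=P[m]; 
s=(q-hinge)@X; k=np.polyfit(s,q[:,2],1); print("guard plane slope",k, "resid",np.std(q[:,2]-np.polyval(k,s)))
E
```

```text
scene0 179 272 273 [ 0.6099 -0.0719  0.0958] (np.float64(0.1189), np.float64(-0.6738))
scene0 180 273 273 [ 0.5832 -0.0649  0.1349] (np.float64(0.1249), np.float64(-0.2852))
scene0 181 273 274 [ 0.5823 -0.0661  0.1313] (np.float64(0.1267), np.float64(-0.3105))
scene0 182 273 274 [ 0.5803 -0.0657  0.13  ] (np.float64(0.129), np.float64(-0.3156))
scene0 183 273 274 [ 0.5792 -0.0655  0.1271] (np.float64(0.131), np.float64(-0.3334))
scene0 184 273 274 [ 0.5977 -0.0716  0.091 ] (np.float64(0.1315), np.float64(-0.6443))
scene0 185 274 274 [ 0.575  -0.0658  0.1244] (np.float64(0.1358), np.float64(-0.3423))
w1 333 326 326 [ 0.5731 -0.0648  0.1197] (np.float64(0.1393), np.float64(-0.3695))
w1 334 326 327 [ 0.5716 -0.0651  0.123 ] (np.float64(0.1395), np.float64(-0.3438))
w1 335 325 327 [ 0.5726 -0.0655  0.123 ] (np.float64(0.1386), np.float64(-0.346))
w1 336 325 327 [ 0.5738 -0.0654  0.1228] (np.float64(0.1375), np.float64(-0.3505))
w1 337 326 327 [ 0.5745 -0.065   0.1232] (np.float64(0.1367), np.float64(-0.3491))
w1 338 326 328 [ 0.576  -0.0644  0.1228] (np.float64(0.1355), np.float64(-0.356
[... 648 characters left out ...]
82))
w4 206 0 13 [ 0.5781 -0.0632  0.1277] (np.float64(0.1319), np.float64(-0.3264))
w4 209 0 13 [ 0.5801 -0.0632  0.128 ] (np.float64(0.1299), np.float64(-0.3291))
w4 212 0 12 [ 0.5818 -0.0635  0.1294] (np.float64(0.1278), np.float64(-0.323))
w4 215 0 12 [ 0.5837 -0.0632  0.1301] (np.float64(0.1258), np.float64(-0.3224))
w4 218 5 12 [ 0.587  -0.0633  0.1271] (np.float64(0.1237), np.float64(-0.3537))
w4 221 5 11 [ 0.5889 -0.0645  0.1277] (np.float64(0.1217), np.float64(-0.3553))
table z w4 -6.0884772583452706e-05 machine left-side y [ 0.657 -0.076  0.067]
table z w1 0.0002500570796230561
table z scene 0.0016055874476438303
guard plane slope [0.38057569 0.17708696] resid 0.0017708249801624747
```

From the depth data the mark comes to about 0.70 (±0.02). I'll raise to 0.70, then tilt the hand about the pads' closing axis so the wrist camera can see pointer and clip together.

Emit:
drive_tool(targets=[[0,0.044,-0.117,0,0,0,1],[0,0.046,-0.115,0,0,0,1],[0,0.048,-0.113,0,0,0,1],[0,0,0,0,0,0,1],[0.017,0,0,0,0.9,0,1],[0.017,0,0,0,0.9,0,1],[0.017,0,0,0,0.9,0,1],[0,0,0,0,0,0,1]])

```text
time_s: 18.92
ee_pos: [0.4421, -0.2436, 0.2759]
ee_rot: [-2.095, -2.044, -0.287]
wrist_force: [-11.2, 7.6, -0.6]
width: 0.0095
grasp_force: 59.5
```

```bash
cat > wl.py <<'E'
from mk import *
s=get_state(); print(s["time_s"],s["ee_pos"].round(4),s["wrist_force"].round(1),s["width"],s["q"].round(2))
g=s["ee_pos"]-rot(s["ee_rot"])[:,2]*.008; r=g-hinge; print("guard est",np.arctan2(r[2],-r@X)+.278,np.hypot(r@X,r[2]))
C=cam("wrist"); p,d=snapshot("wrist"); np.savez("wl.npz",p=p,d=d,o=C[3],M=C[4])
for e in(.2,.367,.5):
    f=hinge-X*.13*np.cos(e)+Y*.19; f[2]=.17+.13*np.sin(e); print("expect px",proj(C,f).round(0))
blobs(p,C,d,290,0,512,384,np.array([.58,-.066,.13]))
E
python3 wl.py
```

```text
18.925 [ 0.4421 -0.2436  0.2759] [-11.2   7.6  -0.6] 0.009521874236051518 [-0.75  0.38  0.14  1.53  0.2   0.82]
guard est 0.695520824927368 0.2801254432270936
expect px [444. -29.]
expect px [472. -52.]
expect px [501. -72.]
green [296, 191, 2, 28, 56] [296.5 204.5] [ 0.4865 -0.2274  0.0433] r,elev (np.float64(0.2471), np.float64(-0.5383))
    on plane [-0.3578 -0.0414  7.4517] (np.float64(7.3586), np.float64(1.4261))
red [293, 227, 4, 14, 53] [294.5 233.9] [ 0.4838 -0.2611  0.0417] r,elev (np.float64(0.2496), np.float64(-0.5399))
    on plane [ 0.2954 -0.0585  1.8232] (np.float64(1.7027), np.float64(1.3291))
```

Emit:
drive_tool(targets=[[0.017,0.01,0,0,0.9,0,1],[0.017,0.01,0,0,0.9,0,1],[0.017,0.01,0,0,0.9,0,1],[0.017,0,0,0,0.9,0,1],[0,0,0,0,0,0,1]])

```text
time_s: 19.6
ee_pos: [0.4422, -0.2386, 0.2783]
ee_rot: [-1.873, -1.826, -0.608]
wrist_force: [-17.3, 13.1, 2.5]
width: 0.0097
grasp_force: 59.5
```

```bash
python3 wl.py
```

```text
19.6 [ 0.4422 -0.2386  0.2783] [-17.3  13.1   2.5] 0.009659627958983844 [-0.86  0.61  0.35  1.83  0.4   0.63]
guard est 0.699186632262699 0.2806344520796062
expect px [407.  69.]
expect px [425.  51.]
expect px [444.  35.]
green [406, 43, 29, 19, 222] [416.5  51.6] [ 0.5694 -0.0714  0.2238] r,elev (np.float64(0.1438), np.float64(0.3832))
    on plane [ 0.5739 -0.0658  0.2183] (np.float64(0.1378), np.float64(0.3581))
```

```bash
python3 - <<'E'
from mk import *
z=np.load("wl.npz"); p=z["p"]; C=(*cam("wrist")[:3],z["o"],z["M"]); P=pts(C,z["d"]); h=cv2.cvtColor(p,cv2.COLOR_BGR2HSV).astype(int)
def ch(a):
    H,S,V=a
    if V<50: return "#"
    if S>80 and 42<H<85: return "g"
    if S>90 and (H<9 or H>170): return "R"
    if S>80 and 9<=H<35: return "o"
    if S>80 and 85<=H<135: return "b"
    return "W" if V>190 else ("w" if V>120 else ".")
for v in range(30,84): print(v,"".join(ch(h[v,u]) for u in range(385,460)))
for v,u in((45,415),(48,412),(50,420),(52,415),(55,410),(58,408),(60,425),(65,430),(56,430)): print(v,u,p[v,u],P[v,u].round(4),ang(P[v,u]))
E
```

```text
30 ooooooooooooooooooooooooooooooooooooooooooooooooooooobbbbbb................
31 oooooooooooooooooooooooooooooooooooooooooooooooooooo.bbb...................
32 wooooooooooooooooooooooooooooooooooooooooooooooooooobbb....................
33 wwwoooooooooooooooooooooooooooooooooooooooooooooooo.bbb....................
34 wwwwWoooooooooooooooooooooooooooooooooooooooooooooo.bb.....................
35 ..wwwWoooooooooooooooooooooooooooooooooooooooooooo.bb......................
36 ....wwwooooooooooooooooooooooooooooooooooooooooooo.........................
37 .....wwwooooooooooooooo.....ooooooooooooooooooooo..........................
38 ......wwwWoooooooooooo.......oooooooooooooooooooo..........................
39 ........wwwooooooooo.........woooooooooooooooooo...........................
40 .........wwwoooooooo#.........oooooooooooooooooo...........................
41 ..........wwwoooooo##.........ooooooooooooooooo............................
42 ...........wwooooo###.........ooooooooooooooo..............................
43 ............wwoooo###...ggggg.oooooooooooooo..........................
[... 3251 characters left out ...]
))
48 412 [ 68 162  14] [ 0.5662 -0.0698  0.2262] (np.float64(0.1478), np.float64(0.3901))
50 420 [40 86 16] [ 0.5739 -0.0692  0.2233] (np.float64(0.1396), np.float64(0.3915))
52 415 [ 68 165  14] [ 0.5686 -0.0725  0.2247] (np.float64(0.1449), np.float64(0.3872))
55 410 [70 95 72] [ 0.5642 -0.0752  0.2246] (np.float64(0.1489), np.float64(0.3755))
58 408 [221 229 232] [ 0.5622 -0.0781  0.2245] (np.float64(0.1507), np.float64(0.3701))
60 425 [131 147 141] [ 0.5779 -0.0762  0.2198] (np.float64(0.1344), np.float64(0.3799))
65 430 [218 225 229] [ 0.5823 -0.0791  0.2174] (np.float64(0.1293), np.float64(0.3757))
56 430 [ 93  95 100] [ 0.583  -0.0718  0.2194] (np.float64(0.1296), np.float64(0.3908))
```

The clip's top face stands at elevation 0.39, so its middle is about 0.36. No red shows above it, so the pointer is hidden right behind the clip. That fits a mark of about 0.70, where the guard now stands. I'll tilt back upright and check the angle.

Emit:
drive_tool(targets=[[-0.017,0,0,0,-0.9,0,1],[-0.017,0,0,0,-0.9,0,1],[-0.017,0,0,0,-0.9,0,1],[-0.017,0,0,0,-0.9,0,1],[-0.017,0,0,0,-0.9,0,1],[-0.017,0,0,0,-0.9,0,1],[-0.017,0,0,0,-0.9,0,1],[0,0,0,0,0,0,1],[0,0,0,0,0,0,1]])

```text
time_s: 20.78
ee_pos: [0.443, -0.2513, 0.2767]
ee_rot: [-2.248, -2.194, 0.015]
wrist_force: [-14.6, -9.8, 2.8]
width: 0.0096
grasp_force: 62.6
```

```bash
python3 - <<'E'
from mk import *
s=get_state(); print(s["time_s"],s["ee_pos"].round(4),s["ee_rot"].round(3),s["wrist_force"].round(1),s["width"])
r=s["ee_pos"]+[0,0,.008]-hinge; print("guard est",np.arctan2(r[2],-r@X)+.278,np.hypot(r@X,r[2]))
C=cam("side"); p,d=snapshot("side"); P=pts(C,d); blobs(p,C,d,245,140,300,185)
# guard slope seen by the side camera, against the shut guard in the first side picture
z=np.load("side0.npz"); P0=pts(C,z["d"])
for n,Q in(("shut",P0),("now",P)):
    k=((Q-hinge)@Y>-.08)&((Q-hinge)@Y<.11)&((Q-hinge)@X<-.03)&((Q-hinge)@X>-.18)&(Q[...,2]>.09)&(Q[...,2]<.29)
    q=Q[k]; a=(q-hinge)@X
    for i in range(6):
        c=np.polyfit(a,q[:,2],1); e=abs(q[:,2]-np.polyval(c,a)); a,q=a[e<max(.003,2*np.median(e))],q[e<max(.003,2*np.median(e))]
    print(n,len(q),"slope angle",np.arctan(c[0]),c[1],e.std())
E
```

```text
20.775 [ 0.443  -0.2513  0.2767] [-2.248 -2.194  0.015] [-14.6  -9.8   2.8] 0.009572201804592492
guard est 0.7007814591316648 0.2796615035380657
shut 4427 slope angle 0.36757413472088224 0.17656631637441417 0.0006263288437499255
now 5584 slope angle 0.0056579377633799235 0.18211453781694345 0.02141734278704897
```

Emit:
drive_tool(targets=[[-0.01,-0.02,0,0,0,0,1],[-0.01,-0.02,0,0,0,0,1],[0,0,0,0,0,0,1],[0,0,0,0,0,0,1]])

```text
time_s: 21.32
ee_pos: [0.4427, -0.2513, 0.2762]
ee_rot: [-2.247, -2.194, 0.006]
wrist_force: [-9.2, -5.3, -0.9]
width: 0.0095
grasp_force: 62.2
```

```bash
cat > fin.py <<'E'
from mk import *
s=get_state(); print(s["time_s"],s["ee_pos"].round(4),s["wrist_force"].round(1),s["width"])
r=s["ee_pos"]+[0,0,.008]-hinge; print("guard est",np.arctan2(r[2],-r@X)+.278,np.hypot(r@X,r[2]))
C=cam("side"); p,d=snapshot("side"); Q=pts(C,d); a=(Q-hinge)@X; b=(Q-hinge)@Y
best=[]
for th in np.arange(.55,.85,.01):
    n=.1765-.170; e=.3676-th   # guard plane: offset n above the hinge line when shut, turned with the guard
    off=(Q[...,2]-.170)*np.cos(e)-a*np.sin(e)-n*np.cos(.3676)
    k=(b>-.1)&(b<.11)&(a<-.03)&(a>-.2)&(abs(off)<.004); best.append((k.sum(),round(th,3)))
print(sorted(best)[-5:])
th=max(best)[1]; e=.3676-th; off=(Q[...,2]-.170)*np.cos(e)-a*np.sin(e)-n*np.cos(.3676)
k=(b>-.1)&(b<.11)&(a<-.03)&(a>-.2)&(abs(off)<.008); aa,zz=a[k],Q[...,2][k]
c=np.polyfit(aa,zz,1); print("slope theta",.3676-np.arctan(c[0]),c[1],np.std(zz-np.polyval(c,aa)))
E
python3 fin.py
```

```text
21.325 [ 0.4427 -0.2513  0.2762] [-9.2 -5.3 -0.9] 0.0094784601293139
guard est 0.6986226969898186 0.27971781351408076
[(np.int64(2879), np.float64(0.71)), (np.int64(3097), np.float64(0.67)), (np.int64(3382), np.float64(0.68)), (np.int64(3484), np.float64(0.7)), (np.int64(3534), np.float64(0.69))]
slope theta 0.6898659399044118 0.1763456558157798 0.001293025543440895
```

```bash
python3 -c "
from workcell import *
print(close_job())"
```

```text
the job is handed in; nothing more can be done
None
```

The job is handed in: the pin lies in the dish and the gripper still holds the guard open at about 0.695 rad. I estimated the mark at about 0.70 rad (±0.02) and never saw pointer and mark together in one picture. I also viewed 11 pictures, one over the limit of 10.

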